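# Flip the round shop-counter marker to its carved face

## Robot

A 6-joint arm with a two-finger parallel gripper is mounted at the origin on the work surface. World frame = base frame: x ahead of the robot, y to its left, z up, the work surface at z = 0. Lengths are in mm, angles in rad, forces in N, time in s.
With the tool pointing down it reaches from about 275 to 1000 mm from the base axis. Payload 8.4 kg.
Tool frame: the origin (TCP) lies at the very end of the fingers, on their centre line; the grasp point (between the pads) lies 19 mm behind it (r.tcp_to_grasp is the distance from the TCP to the grasp point, in mm); z points along the fingers, y is the line along which they close (so a half turn about z gives the same grasp; the last joint's range is limited). The gripper opens to 85 mm and grips with 20 to 120 N. Pads are 22 mm wide; open, the fingers measure 114 mm over their backs; the gripper's body (76 mm by 85 mm) begins 54 mm behind the grasp point. The pads swing forward as they close: fully open they stand 13 mm farther back than shut.
Start: joints at [1.301, 0.353, 1.633, -0, 1.155, -0.002], TCP at [165.38, 602.725, 231.281] pointing down, gripper open.
Joint ranges: [-2.63, 2.63], [-0.92, 2.1], [0.06, 2.66], [-1.3, 4.44], [0, 2.69], [-3.02, 3.02]. Speed limits (rad/s): [2.22, 2.22, 2.79, 3.14, 3.14, 3.14].

## Interface

Orientations are given as [roll, pitch, yaw] about the fixed x, y, z axes, in that order (R = Rz(yaw) Ry(pitch) Rx(roll)).
In Python, from rig import r gives the robot as it stands. The module is installed in compiled form; this text tells all that it offers.
- The arm moves only by the tool play_rows, never from a script. Its argument "rows" is a list of rows, each an object with "dp": the shift along the tool's x, y, z in units of 40 mm (1.0 is 40 mm), a list of three; "turn": the turn, a rotation vector about the tool's x, y, z in units of 6 degrees (1.0 is 6 degrees), a list of three; "fingers": the closure, from 0 (fully open) to 1 (shut). In form: [{"dp": [tx, ty, tz], "turn": [wx, wy, wz], "fingers": fingers}, ...]. A call has 1 to 5 rows; each row shifts and turns the commanded pose from where the row before left it, along the tool's axes as they then stand; what a row does not reach is not made up. A row lasts 1/12 s, in which the tool goes at most 41.7 mm and 7.16 degrees, less where a joint would pass 70% of its speed; a pose out of reach is approached as far as the arm can. A call is refused whole if a number of a shift passes 1 or a number of a turn 1, either way. A call with a gripper value outside its range is refused whole. The fingers move at their own pace and stop on an object; "force" is the grip in N (left out, the last holds). Time passes only in rows, so rows that do not move let the fingers close. It gives the time, the measured TCP pose, the force, the opening and the grip force at its end, in the units of the state.
- r.sense(): the state, without advancing time (a new reading comes with each control period).
- r.grab_frame(name): name is "side" or "top"; returns a dict with "pixels" (480x640x3 uint8, red, green, blue), "fx", "fy", "cx", "cy" (pixels), "dist" ([k1, k2, p1, p2, k3] as OpenCV has them; the pictures are not rectified), "pose" (4x4, takes a point from camera to world coordinates). Camera axes: x right, y down, z forward; pixel columns grow to the right and rows downward; lengths in mm; the calibration is good to about 2 mm. A picture is of the moment at which its call begins. There is no depth.
- r.sign_off(): hands the job in; it is judged then, once.
The state is a dict: "clock": time; "qpos": joint angles; "qvel": joint speeds; "joint_efforts": joint torques, N m; "eef_pos": TCP position; "tcp_rot": TCP orientation; "contact_force": force on the tool from outside, world axes, zero at the start; "wrist_torque": the same for the moment, N m; "opening": opening from 0.0 (shut) to 1.0 (fully open); "grasp_force": force on a finger pad.
Only numpy, scipy, OpenCV 4.12 (cv2) and the standard library are available. Lean on these libraries where they do the work, as an engineer would, in place of code of your own. Each camera call takes 0.05 s, during which the arm holds its last target. There are 200 camera calls.

## Task

Of the two wooden flip-over markers on the shop counter, the one with the round paddle belongs to the chess set, which is now reserved. Push the round paddle up and right over its pivot with the fingertips until it lies flat on the opposite side, carved face up. Push only, without forcing: do not pinch it, do not lift or shift the markers, and leave the square paddle, the chess pieces and the bangle as they are.

Things in the scene. Friction and masses are not known exactly. Their poses are not given: they have to be found in the camera images.
- round_stand: Loose dark-wood stand (1.4 kg, held only by weight and friction) of the round marker. Base board 90 (x) x 230 (y) x 18 mm high; origin at the centre of its underside, z up. Two cheeks at x = -31 and +31 mm (12 mm in x, 22 mm in y, up to z = 106 mm) carry the axle. Two rest pegs, 14 mm across, at y = -78 and +78 mm, up to z = 88 mm.
- round_hinge (a point): Middle of the round marker's horizontal brass axle, between the cheeks, 95 mm above the stand's underside; fixed to the stand, axes as the stand. The axle runs along the stand's x axis.
- round_paddle (a joint): Hinge of the round paddle (mid-brown wood, 60 g), 0 to 3.1416 rad, a firm stop at each end: reach it slowly. 0: level over the peg at the stand's +y side, plain face up; 1.57: upright; 3.1416: level over the -y peg, carved face up. Starts at 0 to 0.3. Stiff (0.05 N m of friction): the paddle stays where it is left.
- round_disc (a point): Centre of the round disc (80 mm across, 8 mm thick), 62 mm from the axle, mid-thickness; moves with the paddle, whose mid-plane passes through the axle and whose end is 102 mm from it. A neck 40 mm wide joins disc and axle. The point's z axis is normal to the plain face, up at joint 0.
- round_tab (a point): Middle of the free end of the paddle's thumb tab: 40 mm wide, 8 mm thick, fixed at a right angle to the paddle, from the axle out to 55 mm. It points straight up at joint 0, to the stand's -y at 1.57, down at 3.1416. Pushing it towards the stand's -y and then down raises the paddle; it has no spring.
- square_stand: Stand of the second marker, the same as the first in every size; its paddle ends in a square plate 80 x 80 mm instead of a disc. Leave alone. Origin at the centre of its underside.
- square_plate (a point): Centre of the square plate, 62 mm from that marker's axle; moves with the square paddle.
- king: Loose turned wooden chess king, 34 mm across, 78 mm tall, standing on the counter; origin at the centre of its underside. Leave alone.
- pawn: Loose turned wooden chess pawn, 30 mm across, 52 mm tall; origin at the centre of its underside. Leave alone.
- bangle: Loose dark wooden bangle lying flat, 70 mm across, 16 mm high; origin at the centre of its underside. Leave alone.
Mind the look-alikes: they are no part of the job. What is shaped like the round_stand but turquoise or white is not meant.

How it is judged (in metres and radians):
At the end, for the whole second after the job is handed in: The round paddle lies at rest on the opposite side, carved face up (joint above 2.99 rad); its stand is upright and within 20 mm of its start; the square stand, king, pawn and bangle are within 20 mm and the square plate within 25 mm of their starts, the chess pieces upright (value of joint round_paddle above 2.99 rad and velocity of joint round_paddle between -0.05 and 0.05 rad/s and distance of each of round_hinge, square_stand, king, pawn, bangle from where it was at the start of the episode below 0.02 m and angle between round_stand's own z axis and vertical below 0.05 rad and distance of square_plate from where it was at the start of the episode below 0.025 m and angle between each of king, pawn's own z axis and vertical below 0.2 rad); the robot touches nothing.
It fails at once if the round marker is lifted off the counter (10 mm) (height (world z) of round_stand above 0.01 m).
It fails at once if the round marker is shifted more than 30 mm (distance of round_hinge from where it was at the start of the episode above 0.03 m).
It fails at once if the round marker is pinched or forced (over 30 N from the fingers while the paddle is on its way, over 60 N at its final stop) ((contact force between the fingers and round_stand above 30 N and value of joint round_paddle below 3.05 rad) or contact force between the fingers and round_stand above 60 N).
It fails at once if the square marker is lifted or shifted, or its paddle turned (30 mm) (distance of any of square_stand, square_plate from where it was at the start of the episode above 0.03 m).
It fails at once if the king, pawn or bangle is lifted, carried or knocked away (30 mm) (distance of any of king, pawn, bangle from where it was at the start of the episode above 0.03 m).
It also fails if it takes over 45 s, if anything falls off the work surface, if the arm or the gripper's body presses on something with over 40 N, if the wrist force passes 120 N, or if a joint passes its speed limit or range.

## Working session

There is one attempt and no reset: what is moved stays moved. The work goes in short steps, Python scripts to look and compute and a tool call to move; the robot and the scene stay as the last step left them, time stands still between calls to the robot, and variables do not carry over. Pictures are saved under pics/ and viewed, at most 10 in all, crops included, and the job is handed in when it is done.

Besides the shell and the picture viewer there is one more tool, called after ">>>" in YAML: its name, and indented under it one key for each argument. play_rows: Moves the arm, as the interface text tells. Its arguments: {"type":"object","properties":{"rows":{"type":"array"},"force":{"type":"number"}},"required":["rows"]}

```bash
mkdir -p pics; cat > h.py <<'E'
import numpy as np,cv2,json
from rig import r
def grab(n,f):
    d=r.grab_frame(n); cv2.imwrite(f,cv2.cvtColor(d["pixels"],cv2.COLOR_RGB2BGR)); 
    np.savez(f"{n}.npz",**d); return d
def K(d): return np.array([[d["fx"],0,d["cx"]],[0,d["fy"],d["cy"]],[0,0,1.]])
def ray(d,uv):
    p=cv2.undistortPoints(np.array([[uv]],float),K(d),np.array(d["dist"],float))[0,0]
    T=np.array(d["pose"]); return T[:3,3],T[:3,:3]@np.array([p[0],p[1],1])
def atz(d,uv,z):
    o,v=ray(d,uv); return o+v*(z-o[2])/v[2]
def proj(d,P):
    T=np.linalg.inv(np.array(d["pose"])); 
    return cv2.projectPoints(np.array(P,float).reshape(-1,3),cv2.Rodrigues(T[:3,:3])[0],T[:3,3],K(d),np.array(d["dist"],float))[0][:,0]
E
python3 - <<'E'
from h import *
for n in("top","side"):
    d=grab(n,f"pics/{n}0.png"); print(n,np.round(d["pose"],2).tolist(),d["fx"])
print(r.sense())
E
```

```text
top [[-0.03, -1.0, 0.07, 467.27], [-1.0, 0.03, -0.0, 48.49], [0.0, -0.07, -1.0, 1095.24], [0.0, 0.0, 0.0, 1.0]] 542.496039169033
side [[-0.97, -0.13, 0.19, 330.5], [-0.23, 0.47, -0.85, 920.67], [0.02, -0.87, -0.49, 641.83], [0.0, 0.0, 0.0, 1.0]] 613.5371784380037
{'clock': 0.1, 'qpos': array([ 1.30060594e+00,  3.53573276e-01,  1.63403947e+00,  9.07428354e-06,
        1.15520405e+00, -2.42369402e-03]), 'qvel': array([-7.06739328e-04, -1.61622125e-03, -1.29646012e-03, -8.99733834e-04,
        3.51861524e-06, -1.75489171e-04]), 'joint_efforts': array([-1.83245516e-03, -6.06361413e+01, -3.42819536e+01, -5.84434201e-05,
        4.04788821e-03,  9.50271840e-06]), 'eef_pos': array([165.26188454, 602.32318953, 230.64894702]), 'tcp_rot': array([-3.14036854e+00, -1.12642619e-05,  2.87382229e+00]), 'contact_force': array([-0.10963746,  0.43258743,  0.29703991]), 'wrist_torque': array([ 0.01367584,  0.00481982, -0.0061502 ]), 'grasp_force': 0.0, 'opening': 1.002818731710822}
```

View pics/top0.png

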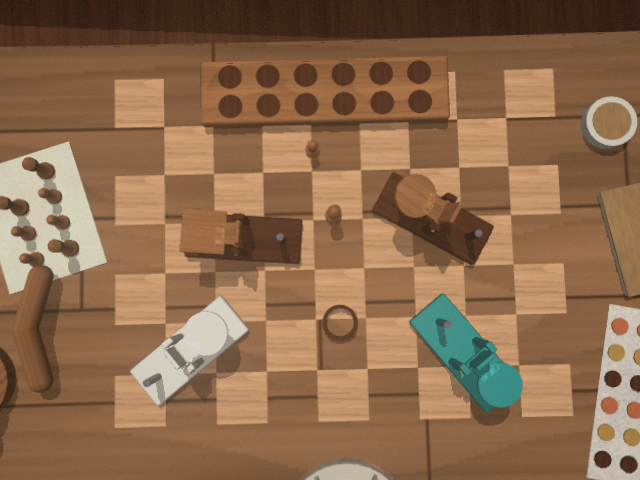

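View pics/side0.png

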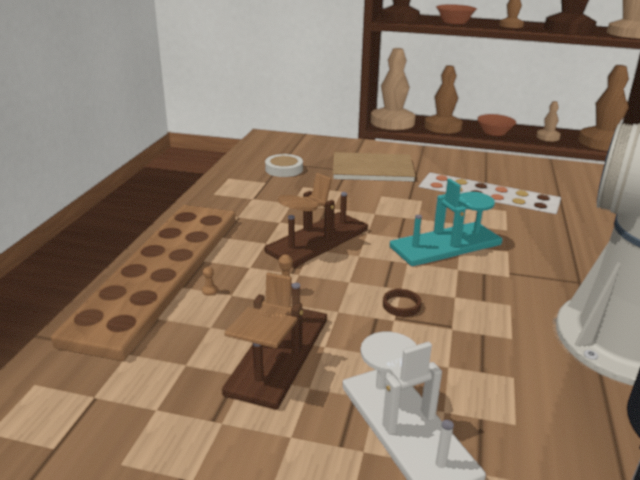

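Candidates: dark marker at top (433,218) with a round disc, dark marker at (240,236) with a square plate, white (190,350) and turquoise (466,352) copies. The dark one at (433,218) has a round mid-brown paddle on a dark-wood stand, so it fits. I'll confirm it in an enlarged crop.

```bash
python3 - <<'E'
import cv2,numpy as np
a=cv2.imread("pics/top0.png")[160:275,360:505]; b=cv2.imread("pics/side0.png")[165:270,255:380]
a=cv2.resize(a,None,fx=5,fy=5,interpolation=3)[:575]; cv2.imwrite("pics/ca.png",a)
cv2.imwrite("pics/cb.png",cv2.resize(b,None,fx=5,fy=5,interpolation=3))
E
```

```text
(no output)
```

View pics/ca.png

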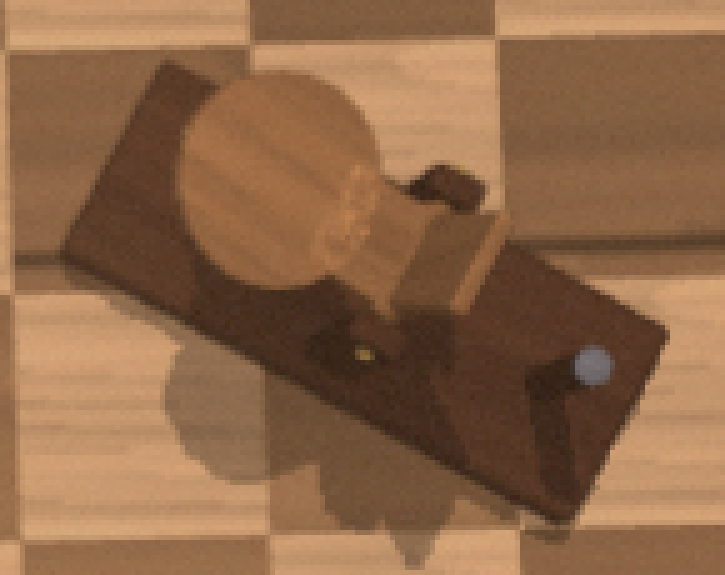

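View pics/cb.png

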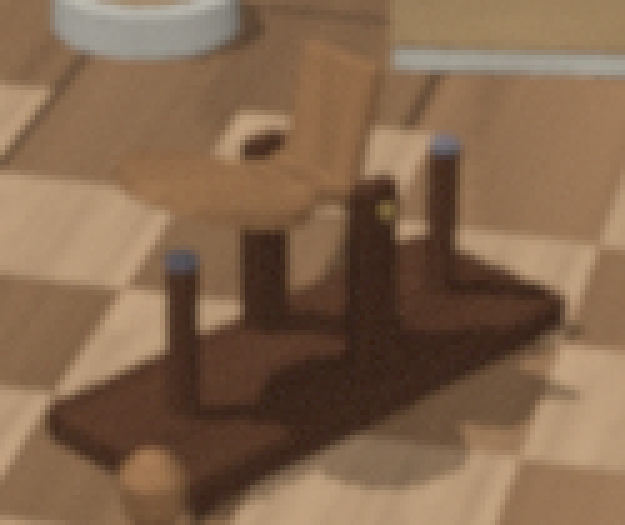

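```bash
cat > fit.py <<'E'
from h import *
from scipy.optimize import least_squares
T=np.load("top.npz");S=np.load("side.npz")
def pts(p):
    x,y,w,t=p; c,s=np.cos(t),np.sin(t)
    L=[[-45,115,18],[45,115,18],[45,-115,18],[-45,-115,18],[0,-78,88],[0,78,88],
       [0,62*c-4*s,95+62*s+4*c],[0,-55*s,95+55*c]]
    R=np.array([[np.cos(w),-np.sin(w),0],[np.sin(w),np.cos(w),0],[0,0,1]])
    return np.array(L)@R.T+[x,y,0]
if __name__=="__main__":
    # top: corners (-x,+y) bottom-left, (+x,+y) top-left, (+x,-y) right, (-x,-y) bottom
    t={0:(65,250),1:(168,62),2:(668,330),3:(570,518),4:(593,365),6:(280,180),7:(488,262)}
    s={4:(445,147),5:(181,262),6:(222,190),7:(343,57)}
    def res(p):
        P=pts(p);a=proj(T,P);b=proj(S,P)
        return np.concatenate([a[i]-(360+u/5,160+v/5) for i,(u,v) in t.items()]+[b[i]-(255+u/5,165+v/5) for i,(u,v) in s.items()])
    q=min((least_squares(res,[520,-150,w,.1],loss="soft_l1") for w in(-.6,.6,-1.2)),key=lambda q:q.cost)
    print(np.round(q.x,3),q.cost);print(np.round(res(q.x).reshape(-1,2),1).tolist());print(np.round(pts(q.x),1).tolist())
    # pieces rough
    for n,uv,z in(("king",(334,214),70),("pawn",(313,148),45)):print(n,atz(T,uv,z).round())
E
python3 fit.py
```

```text
[ 5.97149e+02 -1.89599e+02 -5.25000e-01  6.52900e+00] 8.633217824343168
[[-1.2, 0.6], [-0.6, -0.8], [1.6, -0.1], [0.3, 2.0], [0.1, 0.4], [-0.1, 0.3], [-1.4, 0.1], [-0.3, -1.6], [-0.0, -1.6], [-1.4, -1.9], [-0.1, -1.3]]
[[615.8, -67.5, 18.0], [693.7, -112.6, 18.0], [578.5, -311.7, 18.0], [500.6, -266.6, 18.0], [558.1, -257.1, 88.0], [636.2, -122.1, 88.0], [626.8, -138.4, 113.9], [590.5, -201.2, 148.4]]
king [604.  10.  70.]
pawn [739.  47.  45.]
```

Confirmed: the crops show the round mid-brown disc over one peg (top crop 280,180), its tab (488,262), and the free peg with a blue-grey cap (593,365). The fit puts the hinge at about (597,-190,95), stand yaw -0.525 and joint about 0.25. I'll shut the fingers, turn the tool to the stand's axes, then travel.

>>> play_rows:
  rows:
    - {"dp": [0,0,0],"turn": [0,0,1],"fingers": 1}
    - {"dp": [0,0,0],"turn": [0,0,1],"fingers": 1}
    - {"dp": [0,0,0],"turn": [0,0,1],"fingers": 1}
    - {"dp": [0,0,0],"turn": [0,0,1],"fingers": 1}
    - {"dp": [0,0,0],"turn": [0,0,1],"fingers": 1}
  force: 20

```text
clock: 0.52
eef_pos: [165.3, 602.4, 230.8]
tcp_rot: [-3.141, 0.0, 2.345]
contact_force: [-0.2, -0.1, 0.4]
opening: 0.299
grasp_force: 0.0
```

>>> play_rows:
  rows:
    - {"dp": [0,0,0],"turn": [0,0,1],"fingers": 1}
    - {"dp": [0,0,0],"turn": [0,0,1],"fingers": 1}
    - {"dp": [0,0,0],"turn": [0,0,1],"fingers": 1}
    - {"dp": [0,0,0],"turn": [0,0,1],"fingers": 1}
    - {"dp": [0,0,0],"turn": [0,0,1],"fingers": 1}

```text
clock: 0.93
eef_pos: [165.3, 602.4, 230.9]
tcp_rot: [-3.141, 0.001, 1.821]
contact_force: [-0.3, 0.2, -0.5]
opening: -0.001
grasp_force: 0.0
```

>>> play_rows:
  rows:
    - {"dp": [0,0,0],"turn": [0,0,1],"fingers": 1}
    - {"dp": [0,0,0],"turn": [0,0,1],"fingers": 1}
    - {"dp": [0,0,0],"turn": [0,0,1],"fingers": 1}
    - {"dp": [0,0,0],"turn": [0,0,1],"fingers": 1}
    - {"dp": [0,0,0],"turn": [0,0,1],"fingers": 1}

```text
clock: 1.35
eef_pos: [165.3, 602.4, 230.8]
tcp_rot: [-3.142, 0.001, 1.298]
contact_force: [0.8, -0.0, -0.4]
opening: 0.004
grasp_force: 0.0
```

>>> play_rows:
  rows:
    - {"dp": [0,0,0],"turn": [0,0,1],"fingers": 1}
    - {"dp": [0,0,0],"turn": [0,0,1],"fingers": 1}
    - {"dp": [0,0,0],"turn": [0,0,0.45],"fingers": 1}
    - {"dp": [0,0,0],"turn": [0,0,0],"fingers": 1}

```text
clock: 1.68
eef_pos: [165.3, 602.5, 230.9]
tcp_rot: [3.141, 0.001, 1.044]
contact_force: [-0.7, -0.4, 0.0]
opening: -0.003
grasp_force: 0.0
```

>>> play_rows:
  rows:
    - {"dp": [-0.5,0.87,0],"turn": [0,0,0],"fingers": 1}
    - {"dp": [-0.5,0.87,0],"turn": [0,0,0],"fingers": 1}
    - {"dp": [-0.5,0.87,0],"turn": [0,0,0],"fingers": 1}
    - {"dp": [-0.5,0.87,0],"turn": [0,0,0],"fingers": 1}
    - {"dp": [-0.5,0.87,0],"turn": [0,0,0],"fingers": 1}

```text
clock: 2.1
eef_pos: [266.3, 427.3, 231.0]
tcp_rot: [3.142, 0.0, 1.049]
contact_force: [0.8, 0.4, 0.2]
opening: 0.003
grasp_force: 0.0
```

>>> play_rows:
  rows:
    - {"dp": [-0.5,0.87,0],"turn": [0,0,0],"fingers": 1}
    - {"dp": [-0.5,0.87,0],"turn": [0,0,0],"fingers": 1}
    - {"dp": [-0.5,0.87,0],"turn": [0,0,0],"fingers": 1}
    - {"dp": [-0.5,0.87,0],"turn": [0,0,0],"fingers": 1}
    - {"dp": [-0.5,0.87,0],"turn": [0,0,0],"fingers": 1}

```text
clock: 2.52
eef_pos: [366.9, 253.6, 231.4]
tcp_rot: [3.141, -0.0, 1.049]
contact_force: [1.4, 0.2, -0.6]
opening: -0.004
grasp_force: 0.0
```

>>> play_rows:
  rows:
    - {"dp": [-0.5,0.87,0],"turn": [0,0,0],"fingers": 1}
    - {"dp": [-0.5,0.87,0],"turn": [0,0,0],"fingers": 1}
    - {"dp": [-0.5,0.87,0],"turn": [0,0,0],"fingers": 1}
    - {"dp": [-0.5,0.87,0],"turn": [0,0,0],"fingers": 1}
    - {"dp": [-0.5,0.87,0],"turn": [0,0,0],"fingers": 1}

```text
clock: 2.93
eef_pos: [467.6, 79.7, 231.4]
tcp_rot: [3.141, -0.0, 1.049]
contact_force: [1.1, 1.0, -0.5]
opening: 0.001
grasp_force: 0.0
```

>>> play_rows:
  rows:
    - {"dp": [-0.5,0.87,0],"turn": [0,0,0],"fingers": 1}
    - {"dp": [-0.5,0.87,0],"turn": [0,0,0],"fingers": 1}
    - {"dp": [-0.5,0.87,0],"turn": [0,0,0],"fingers": 1}
    - {"dp": [-0.5,0.87,0],"turn": [0,0,0],"fingers": 1}
    - {"dp": [0,0,0],"turn": [0,0,0],"fingers": 1}

```text
clock: 3.35
eef_pos: [550.6, -62.7, 231.3]
tcp_rot: [3.138, 0.001, 1.045]
contact_force: [-0.8, 0.1, 0.9]
opening: 0.001
grasp_force: 0.0
```

>>> play_rows:
  rows:
    - {"dp": [-0.52,0.86,0],"turn": [0,0,0],"fingers": 1}
    - {"dp": [-0.52,0.86,0],"turn": [0,0,0],"fingers": 1}
    - {"dp": [-0.52,0.86,0.3],"turn": [0,0,0],"fingers": 1}
    - {"dp": [0,0,0.5],"turn": [0,0,0],"fingers": 1}
    - {"dp": [0,0,0.3],"turn": [0,0,0],"fingers": 1}

```text
clock: 3.77
eef_pos: [605.3, -164.3, 185.3]
tcp_rot: [-3.14, 0.0, 1.046]
contact_force: [-1.1, 0.3, -1.1]
opening: -0.001
grasp_force: 0.0
```

```bash
python3 - <<'E'
from h import *
a=grab("top","pics/t1.png")["pixels"][130:280,340:520];b=grab("side","pics/s1.png")["pixels"][130:280,230:410]
m=np.hstack([cv2.resize(i,(400,333),interpolation=3) for i in(a,b)])
cv2.imwrite("pics/m1.png",m[:,:,::-1]);print(r.sense()["eef_pos"])
E
```

```text
[ 603.19283179 -161.89609704  184.42187112]
```

View pics/m1.png

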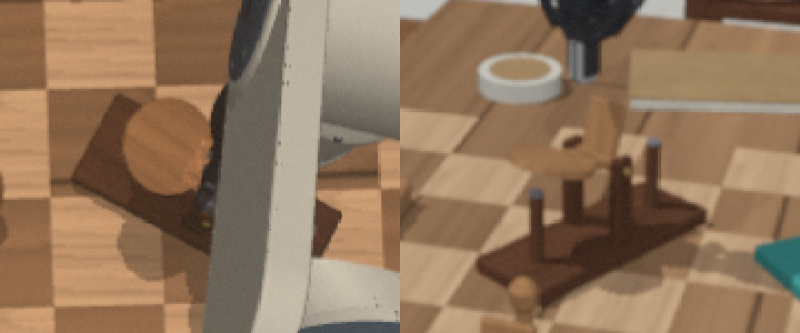

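The left half (top view) shows the arm hiding the tab, with the disc at (167,146). The right half (side view) shows the shut fingertips at (585,75), above the gap between disc and tab (tab tip at 598,98). I'll descend and push the tab.

>>> play_rows:
  rows:
    - {"dp": [0,0.2,0.3],"turn": [0,0,0],"fingers": 1}
    - {"dp": [0,0,0.4],"turn": [0,0,0],"fingers": 1}
    - {"dp": [0,0,0.4],"turn": [0,0,0],"fingers": 1}
    - {"dp": [0,0,0.3],"turn": [0,0,0],"fingers": 1}
    - {"dp": [0,0,0],"turn": [0,0,0],"fingers": 1}

```text
clock: 4.28
eef_pos: [611.2, -165.6, 129.2]
tcp_rot: [-3.138, 0.001, 1.048]
contact_force: [-0.8, 0.6, -0.6]
opening: 0.0
grasp_force: 0.0
```

>>> play_rows:
  rows:
    - {"dp": [-0.15,0,0],"turn": [0,0,0],"fingers": 1}
    - {"dp": [-0.15,0,0],"turn": [0,0,0],"fingers": 1}
    - {"dp": [-0.15,0,0],"turn": [0,0,0],"fingers": 1}
    - {"dp": [-0.15,0,0],"turn": [0,0,0],"fingers": 1}
    - {"dp": [-0.15,0,0],"turn": [0,0,0],"fingers": 1}

```text
clock: 4.7
eef_pos: [597.5, -193.4, 132.1]
tcp_rot: [3.14, -0.001, 1.046]
contact_force: [1.3, 2.1, -0.7]
opening: 0.0
grasp_force: 0.8
```

>>> play_rows:
  rows:
    - {"dp": [-0.15,0,0.05],"turn": [0,0,0],"fingers": 1}
    - {"dp": [-0.15,0,0.05],"turn": [0,0,0],"fingers": 1}
    - {"dp": [-0.15,0,0.08],"turn": [0,0,0],"fingers": 1}
    - {"dp": [-0.15,0,0.1],"turn": [0,0,0],"fingers": 1}
    - {"dp": [-0.08,0,0.1],"turn": [0,0,0],"fingers": 1}

```text
clock: 5.12
eef_pos: [583.3, -217.0, 115.8]
tcp_rot: [3.142, 0.0, 1.046]
contact_force: [0.6, 1.4, 0.4]
opening: 0.0
grasp_force: 0.7
```

```bash
python3 - <<'E'
from h import *
a=grab("top","pics/t2.png")["pixels"][130:280,340:520];b=grab("side","pics/s2.png")["pixels"][130:280,230:410]
m=np.hstack([cv2.resize(i,(400,333),interpolation=3) for i in(a,b)])
cv2.imwrite("pics/m2.png",m[:,:,::-1]);s=r.sense();print(s["eef_pos"],s["contact_force"])
E
```

```text
[ 582.87040703 -216.82334819  115.24573724] [ 0.73305652 -0.17721709  0.82571166]
```

View pics/m2.png

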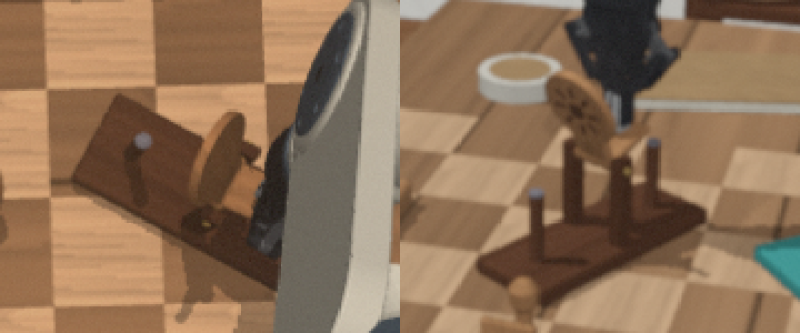

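The side view shows the paddle raised steeply, with its carved face at (582,115) and the joint at about 1.1. The stand hasn't moved. Now I'll go up, over to the +y side behind the paddle, and down.

>>> play_rows:
  rows:
    - {"dp": [0,0,-0.4],"turn": [0,0,0],"fingers": 1}
    - {"dp": [0,0,-0.8],"turn": [0,0,0],"fingers": 1}
    - {"dp": [0,0,-1],"turn": [0,0,0],"fingers": 1}
    - {"dp": [0,0,-0.6],"turn": [0,0,0],"fingers": 1}
    - {"dp": [0,0,0],"turn": [0,0,0],"fingers": 1}

```text
clock: 5.63
eef_pos: [586.5, -217.3, 234.2]
tcp_rot: [3.133, -0.001, 1.047]
contact_force: [0.4, 0.4, 0.9]
opening: 0.001
grasp_force: 0.0
```

>>> play_rows:
  rows:
    - {"dp": [0.6,0,0],"turn": [0,0,0],"fingers": 1}
    - {"dp": [0.9,0,0],"turn": [0,0,0],"fingers": 1}
    - {"dp": [0.9,0,0],"turn": [0,0,0],"fingers": 1}
    - {"dp": [0.5,0,0],"turn": [0,0,0],"fingers": 1}
    - {"dp": [0,0,0],"turn": [0,0,0],"fingers": 1}

```text
clock: 6.05
eef_pos: [643.3, -112.2, 227.5]
tcp_rot: [-3.141, -0.001, 1.049]
contact_force: [-0.6, 0.4, 0.1]
opening: -0.003
grasp_force: 0.0
```

>>> play_rows:
  rows:
    - {"dp": [0,0,0.5],"turn": [0,0,0],"fingers": 1}
    - {"dp": [0,0,0.8],"turn": [0,0,0],"fingers": 1}
    - {"dp": [0,0,0.6],"turn": [0,0,0],"fingers": 1}
    - {"dp": [-0.2,0,0],"turn": [0,0,0],"fingers": 1}
    - {"dp": [-0.25,0,0],"turn": [0,0,0],"fingers": 1}

```text
clock: 6.47
eef_pos: [631.4, -131.7, 150.8]
tcp_rot: [-3.138, 0.001, 1.047]
contact_force: [0.0, 0.1, 1.4]
opening: 0.004
grasp_force: 0.0
```

>>> play_rows:
  rows:
    - {"dp": [-0.2,0,0],"turn": [0,0,0],"fingers": 1}
    - {"dp": [-0.2,0,0],"turn": [0,0,0],"fingers": 1}
    - {"dp": [-0.2,0,0],"turn": [0,0,0],"fingers": 1}
    - {"dp": [-0.2,0,0],"turn": [0,0,0],"fingers": 1}
    - {"dp": [-0.2,0,0],"turn": [0,0,0],"fingers": 1}

```text
clock: 6.88
eef_pos: [614.3, -166.5, 155.8]
tcp_rot: [3.137, -0.003, 1.046]
contact_force: [-4.3, 8.6, 27.4]
opening: 0.001
grasp_force: 1.8
```

>>> play_rows:
  rows:
    - {"dp": [-0.2,0,0],"turn": [0,0,0],"fingers": 1}
    - {"dp": [-0.2,0,0],"turn": [0,0,0],"fingers": 1}
    - {"dp": [-0.2,0,0],"turn": [0,0,0],"fingers": 1}
    - {"dp": [-0.2,0,0],"turn": [0,0,0],"fingers": 1}
    - {"dp": [-0.2,0,0],"turn": [0,0,0],"fingers": 1}

```text
clock: 7.3
eef_pos: [592.3, -201.5, 152.5]
tcp_rot: [3.141, -0.0, 1.046]
contact_force: [0.7, 0.6, -0.7]
opening: 0.002
grasp_force: 0.3
```

```bash
python3 - <<'E'
from h import *
a=grab("top","pics/t3.png")["pixels"][130:280,340:520];b=grab("side","pics/s3.png")["pixels"][130:280,230:410]
m=np.hstack([cv2.resize(i,(400,333),interpolation=3) for i in(a,b)])
cv2.imwrite("pics/m3.png",m[:,:,::-1]);s=r.sense();print(s["eef_pos"],s["contact_force"])
E
```

```text
[ 591.78007308 -201.8462967   151.9831315 ] [-0.66261592 -0.29216246  0.59697492]
```

View pics/m3.png

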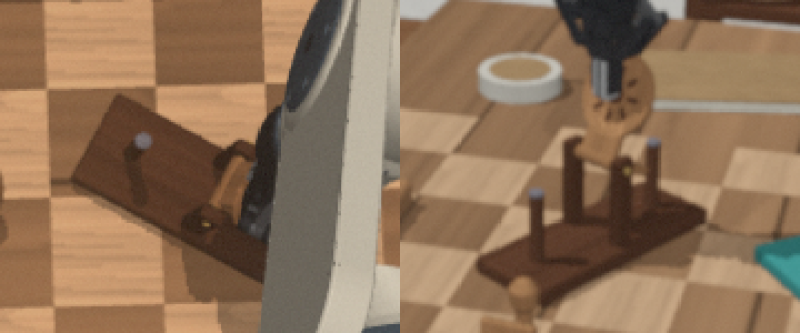

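The paddle has passed upright, joint about 2.0, and the pegs and stand are unmoved: (143,141) top, (537,192) side. Carrying on slowly along the arc.

>>> play_rows:
  rows:
    - {"dp": [-0.12,0,0],"turn": [0,0,0],"fingers": 1}
    - {"dp": [-0.12,0,0],"turn": [0,0,0],"fingers": 1}
    - {"dp": [-0.12,0,0],"turn": [0,0,0],"fingers": 1}
    - {"dp": [-0.12,0,0],"turn": [0,0,0],"fingers": 1}
    - {"dp": [-0.12,0,0.05],"turn": [0,0,0],"fingers": 1}

```text
clock: 7.82
eef_pos: [580.7, -221.8, 150.3]
tcp_rot: [3.141, -0.0, 1.047]
contact_force: [0.5, 0.5, -0.1]
opening: -0.003
grasp_force: 0.2
```

>>> play_rows:
  rows:
    - {"dp": [-0.12,0,0.06],"turn": [0,0,0],"fingers": 1}
    - {"dp": [-0.08,0,0.1],"turn": [0,0,0],"fingers": 1}
    - {"dp": [-0.08,0,0.1],"turn": [0,0,0],"fingers": 1}
    - {"dp": [-0.07,0,0.1],"turn": [0,0,0],"fingers": 1}
    - {"dp": [-0.06,0,0.1],"turn": [0,0,0],"fingers": 1}

```text
clock: 8.23
eef_pos: [572.3, -235.9, 131.2]
tcp_rot: [-3.141, 0.0, 1.046]
contact_force: [-0.2, 0.3, 1.0]
opening: -0.0
grasp_force: 0.2
```

>>> play_rows:
  rows:
    - {"dp": [-0.05,0,0.1],"turn": [0,0,0],"fingers": 1}
    - {"dp": [-0.05,0,0.1],"turn": [0,0,0],"fingers": 1}
    - {"dp": [-0.05,0,0.1],"turn": [0,0,0],"fingers": 1}
    - {"dp": [-0.03,0,0.1],"turn": [0,0,0],"fingers": 1}
    - {"dp": [0,0,0.08],"turn": [0,0,0],"fingers": 1}

```text
clock: 8.65
eef_pos: [568.7, -242.0, 112.0]
tcp_rot: [-3.141, 0.0, 1.046]
contact_force: [-0.2, -0.1, -0.0]
opening: -0.003
grasp_force: 0.2
```

>>> play_rows:
  rows:
    - {"dp": [0,0,0.05],"turn": [0,0,0],"fingers": 1}
    - {"dp": [0,0,0.04],"turn": [0,0,0],"fingers": 1}
    - {"dp": [0,0,0.03],"turn": [0,0,0],"fingers": 1}
    - {"dp": [0,0,0.03],"turn": [0,0,0],"fingers": 1}
    - {"dp": [0,0,0.0],"turn": [0,0,0],"fingers": 1}

```text
clock: 9.07
eef_pos: [569.0, -241.8, 106.5]
tcp_rot: [-3.142, -0.0, 1.046]
contact_force: [-0.9, 0.5, 0.8]
opening: -0.004
grasp_force: 0.0
```

>>> play_rows:
  rows:
    - {"dp": [0,0,0.03],"turn": [0,0,0],"fingers": 1}
    - {"dp": [0,0,0.03],"turn": [0,0,0],"fingers": 1}
    - {"dp": [0,0,0.03],"turn": [0,0,0],"fingers": 1}
    - {"dp": [0,0,0],"turn": [0,0,0],"fingers": 1}

```text
clock: 9.4
eef_pos: [568.9, -241.8, 102.7]
tcp_rot: [-3.141, 0.0, 1.046]
contact_force: [0.3, -0.0, -0.6]
opening: -0.0
grasp_force: 0.0
```

>>> play_rows:
  rows:
    - {"dp": [0,0,0.02],"turn": [0,0,0],"fingers": 1}
    - {"dp": [0,0,0.02],"turn": [0,0,0],"fingers": 1}
    - {"dp": [0,0,0],"turn": [0,0,0],"fingers": 1}

```text
clock: 9.65
eef_pos: [568.9, -241.8, 101.2]
tcp_rot: [-3.142, 0.0, 1.046]
contact_force: [-0.5, -0.1, -0.8]
opening: 0.004
grasp_force: 0.0
```

>>> play_rows:
  rows:
    - {"dp": [0,0,0.03],"turn": [0,0,0],"fingers": 1}
    - {"dp": [0,0,0.02],"turn": [0,0,0],"fingers": 1}
    - {"dp": [0,0,0],"turn": [0,0,0],"fingers": 1}

```text
clock: 9.9
eef_pos: [568.9, -241.8, 99.2]
tcp_rot: [-3.141, 0.0, 1.046]
contact_force: [0.2, -0.2, 0.7]
opening: 0.003
grasp_force: 0.0
```

Near level. Now withdrawing straight up, aside and looking.

>>> play_rows:
  rows:
    - {"dp": [0,0,-0.4],"turn": [0,0,0],"fingers": 1}
    - {"dp": [0,0,-0.9],"turn": [0,0,0],"fingers": 1}
    - {"dp": [0,0,-0.9],"turn": [0,0,0],"fingers": 1}
    - {"dp": [0,0,-0.9],"turn": [0,0,0],"fingers": 1}
    - {"dp": [-0.5,-0.5,-0.5],"turn": [0,0,0],"fingers": 1}

```text
clock: 10.32
eef_pos: [546.1, -249.2, 247.8]
tcp_rot: [3.134, -0.002, 1.048]
contact_force: [-0.1, -0.4, 0.9]
opening: 0.001
grasp_force: 0.0
```

>>> play_rows:
  rows:
    - {"dp": [-0.65,-0.65,0],"turn": [0,0,0],"fingers": 1}
    - {"dp": [-0.65,-0.65,0],"turn": [0,0,0],"fingers": 1}
    - {"dp": [-0.65,-0.65,0],"turn": [0,0,0],"fingers": 1}
    - {"dp": [-0.3,-0.3,0],"turn": [0,0,0],"fingers": 1}
    - {"dp": [0,0,0],"turn": [0,0,0],"fingers": 1}

```text
clock: 10.73
eef_pos: [415.5, -282.4, 243.5]
tcp_rot: [-3.141, 0.0, 1.044]
contact_force: [0.5, 0.1, 0.7]
opening: 0.002
grasp_force: 0.0
```

```bash
python3 - <<'E'
from h import *
a=grab("top","pics/t4.png")["pixels"][130:280,340:520];b=grab("side","pics/s4.png")["pixels"][130:280,230:410]
m=np.hstack([cv2.resize(i,(400,333),interpolation=3) for i in(a,b)])
cv2.imwrite("pics/m4.png",m[:,:,::-1]);s=r.sense();print(s["eef_pos"],s["contact_force"])
E
```

```text
[ 418.85681446 -282.36173079  243.77869782] [ 0.04936484 -1.01159485  0.02503356]
```

View pics/m4.png

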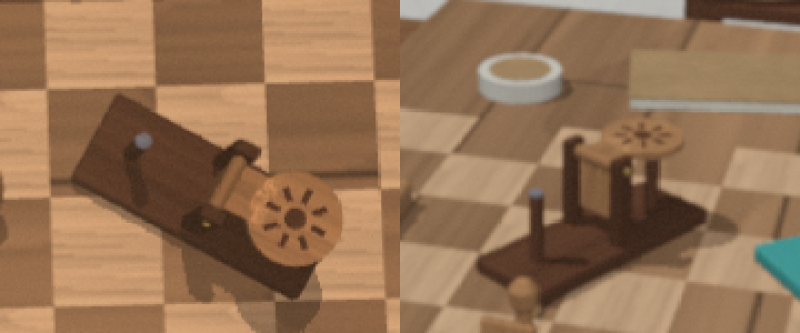

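The disc now lies on the opposite side, carved face up (top 295,218; side 642,134), and the stand is unmoved. A quick check of the angle before handing in.

```bash
python3 - <<'E'
from h import *
w=-.525;Y=np.array([-np.sin(w),np.cos(w)])
for t in(2.9,3.0,3.07,3.14):
    c,s=np.cos(t),np.sin(t);P=[*(np.array([597.1,-189.6])+Y*(62*c+4*s)),95+62*s-4*c]
    print(t,proj(np.load("top.npz"),P).round(1),proj(np.load("side.npz"),P).round(1))
print("seen top 472.8,228.1 side 338.9,190.3")
E
```

```text
2.9 [[473.7 227.2]] [[338.2 184.3]]
3.0 [[473.6 227.9]] [[338.6 186.7]]
3.07 [[473.2 228.4]] [[338.8 188.4]]
3.14 [[472.8 228.7]] [[338.9 190.2]]
seen top 472.8,228.1 side 338.9,190.3
```

```bash
python3 -c "
from h import *
print(r.sign_off())"
```

```text
the job is handed in; nothing more can be done
None
```

The round paddle has been flipped to the opposite side and lies flat, carved face up; its stand shows no visible shift. The job is handed in at about 11 s with no verdict shown; one brief upward force of 27 N was read during the push (limit 30 N), its cause not checked, and I did not check the square marker, chess pieces and bangle again.

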